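# Click a lamp stem onto its foot and set the shade on it

## Task

Put the table lamp together on its screwed-down foot: slide the stem, flared mouth down, over the foot's stub until it sits on the foot, and with light pressure turn it until the spring button pops through the hole in the stem, stopping there so that the button is neither jammed nor wrenched. Then set the shade on top of the stem, gently and fully home, and let go; let nothing fall over and leave the tableware where it is.

Things in the scene. Friction and masses are not known exactly. Their poses are not given: they have to be found in the camera images.
- foot_top (a point): the lamp foot, a dark steel disc 120 mm wide fixed to the sideboard; this point is the centre of its raised collar (44 mm wide, top 20 mm above the sideboard), on which the stem's mouth comes to rest; z up
- stub_top (a point): top of the fixed round aluminium stub on the foot, 45 mm above the collar: 22 mm thick, tapered tip. A brass spring button (8.4 mm) sticks 6 mm out of its side, 27 mm above the collar. The stub was clamped in by eye: the button faces somewhere within 0.8 rad either side of the foot's x axis (this point's x); the readings do not tell where, but it shows in pictures and can be felt
- button (a joint): how far the button is pressed in, m: 0 out (at the start, and popped through the hole), about 0.004 when held in by the stem's wall. Spring 2 N out, 4 N in. The stem's flared mouth presses it in when pushed down over it (4 to 10 N); then the stem slides and turns with 1 to 4 N
- stem_center (a point): the lamp stem, a loose plain aluminium tube of 0.18 kg standing on its flared mouth, 150 mm long, outside 29 mm, inside 24 mm (1 mm clear of the stub all round); the lowest 9 mm flare to 37 mm inside, 41 mm outside. This point is on its axis half-way up (75 mm above its mouth), z up
- stem_hole (a point): centre of the hole for the button in the stem's wall, on the stem's +x side, 27 mm above its mouth, 14 mm off its axis; 11 mm wide, 12 mm tall. With the mouth on the foot, the button pops out once the hole faces it to within about 0.1 rad; from then on turning or pulling the stem only loads the button
- shade_center (a point): the lamp shade, loose, 0.24 kg, a pale dome 112 mm wide standing on its rim, with a plain upright knob on top. This point is on its axis half-way up: 43 mm above the rim and 43 mm below the knob's top; z up. The dome ends 9 mm above this point; the knob, 18 mm thick and 34 mm tall, is above that
- shade_seat (a point): on the shade's axis, 13 mm below shade_center: flat seat under the dome that comes to rest on the stem's upper end. From it a tapered peg 20 mm thick points 26 mm down; it goes into the open top of the stem. Any turn about the vertical will do
- dish_a: celadon dish, 80 mm wide, 22 mm tall, upright and loose; to be left alone; origin at the centre of its underside
- dish_b: celadon dish, 76 mm wide, 26 mm tall, upright and loose; to be left alone; origin at the centre of its underside
- dish_c: celadon dish, 86 mm wide, 20 mm tall, upright and loose; to be left alone; origin at the centre of its underside
- lacquer_box: lacquered lidded box, 156 x 116 mm, 99 mm tall with its ball knob, upright and loose; to be left alone; origin at the centre of its underside
- chopstick_case: aluminium chopstick case with sliding cover, lying flat, 250 mm long along its y, 36 mm wide, 21 mm tall, upright and loose; to be left alone; origin at the centre of its underside
- glass_jar: round glass container with steel screw lid, 90 mm wide, 90 mm tall, upright and loose; to be left alone; origin at the centre of its underside
- pepper_mill: wooden pepper mill, 54 mm wide, 146 mm tall, upright and loose; to be left alone; origin at the centre of its underside
Things that resemble listed ones, but are neither listed nor needed, are in the scene too. Leave any orange or pink look-alike of the part that bears shade_center alone.

How it is judged:
On the way:
1. the stem sits on the foot, straight, with the button popped out through its hole (value of joint button below 0.0015 m and z of stem_center in the frame of foot_top between 0.0725 and 0.0775 m and horizontal distance between stem_center and foot_top below 0.006 m and angle between stem_center's own z axis and vertical below 0.06 rad), for 0.2 s.
At the end, for the whole second after the job is handed in: the stem sits on the foot's collar (within 2.5 mm in height, 6 mm sideways, tilted under 0.06 rad) with the button out through its hole (pressed in by less than 1.5 mm); the shade's seat rests on the stem's end (within 3.5 mm in height, 6 mm sideways, tilted under 0.08 rad); stem and shade at rest (all of step 1 and z of shade_center in the frame of stem_center between 0.085 and 0.0915 m and horizontal distance between shade_center and stem_center below 0.006 m and angle between shade_center's own z axis and vertical below 0.08 rad and linear speed of each of shade, stem below 0.02 m/s); the robot touches nothing.
It fails at once if the stem is forced against foot, stub or button with more than 30 N (contact force between stem and foot above 30 N).
It fails at once if the shade is pressed on the stem with more than 25 N (contact force between shade and stem above 25 N).
It fails at once if the stem or the shade falls over (angle between stem_center's own z axis and vertical above 0.5 rad or angle between shade_center's own z axis and vertical above 0.6 rad).
It fails at once if some tableware is moved by more than 20 mm (distance of any of dish_a, dish_b, dish_c, lacquer_box, chopstick_case, glass_jar, pepper_mill from where it was at the start of the episode above 0.02 m).
It also fails if it takes over 72 s, if anything falls off the work surface, if the arm or the gripper's body presses on something with over 40 N, if the wrist force passes 120 N, or if a joint passes its speed limit or range.

## Robot

A 6-joint arm with a two-finger parallel gripper is mounted at the origin on the work surface. World frame = base frame: x ahead of the robot, y to its left, z up, the work surface at z = 0. Lengths are in m, angles in rad, forces in N, time in s.
With the tool pointing down it reaches from about 0.425 to 0.95 m from the base axis. Payload 3.5 kg.
Tool frame: the origin (TCP) lies at the very end of the fingers, on their centre line; the grasp point (between the pads) lies 19 mm behind it; z points along the fingers, y is the direction in which the jaws open and shut (so a half turn about z gives the same grasp; the last joint's range is limited). The gripper opens to 85 mm and grips with 20 to 120 N. Pads are 22 mm wide; open, the fingers measure 114 mm over their backs; the gripper's body (76 mm by 85 mm) begins 54 mm behind the grasp point. The pads swing forward as they close: fully open they stand 13 mm farther back than shut.
Start: joints at [1.136, 0.286, 1.577, -0, 1.279, -0.15], TCP at [0.19, 0.648, 0.231] pointing down, gripper open.
Joint ranges: [-2.77, 2.77], [-0.9, 2.22], [0.21, 2.48], [-1.53, 4.67], [0.24, 2.81], [-2.84, 2.84]. Speed limits (rad/s): [2.79, 2.79, 3.14, 3.14, 3.14, 3.14].

## Interface

Orientations are given as a unit quaternion [x, y, z, w].
In Python, from plant import get_state, vision, ctrl, cut_out gives the robot as it stands.
- The arm moves only by the tool jog_arm, never from a script. Its argument "commands" is text: rows parted by semicolons, each of 6 numbers parted by spaces: the shift along the world's x, y, z in m, then the turn, a rotation vector about the world's x, y, z in rad. A call has 1 to 20 rows; each row is the pose to reach, as a shift and turn from the pose commanded when the call began; what a row does not reach only later rows make up. A row lasts 1/8 s, in which the tool goes at most 62.5 mm and 10.7 degrees, less where a joint would pass 70% of its speed; a pose out of reach is approached as far as the arm can. A call with a gripper value outside its range is refused whole. "gripper" is the opening in per cent of the stroke, from 0 (shut) to 100 (fully open), set as the call begins (left out, the last holds). The fingers move at their own pace and stop on an object; "grip_force" is the grip in N (left out, the last holds). Time passes only in rows, so rows that repeat a pose let the fingers close. It gives the time, the measured TCP pose, the force and the opening at its end, in the units of the state.
- get_state(): the state, without advancing time (a new reading comes with each control period).
- vision.read_camera(name): name is "scene" or "top" or "wrist"; returns a dict with "frame" (384x512x3 uint8, red, green, blue), "z_map" (384x512 float32, m along the optical axis (not along the pixel's ray), 0 where there is no reading), "fx", "fy", "cx", "cy" (pixels), "R" (3x3) and "t" (3): a world point X has camera coordinates R X + t. Camera axes: x right, y down, z forward; pixel columns grow to the right and rows downward; lengths in m; the calibration is good to about 2 mm. A picture is of the moment at which its call begins.
- ctrl.sign_off(): hands the job in, once; it reports no verdict.
Trained networks look in the newest picture that a camera, given by its name, has taken for a name from the list of things; names that differ only in an ending like _2 or _b are one class to them, and where a whole thing is asked for, a point or a joint stands for the part that bears it (a point fixed in the world has none). Each returns a list of dicts, best first, with "conf" (0 to 1); they miss things now and then, are a little off and sometimes report something else, mostly with a low value. They report only what shows in the picture. A call takes as long as a camera call. They do not tell look-alikes from the thing itself.
- cut_out(camera, query): "pixels" (384x512 bool, what is visible of it) and "box" ([centre column, centre row, width, height] in pixels, round what is visible of it).
The state is a dict: "time": time; "qpos": joint angles; "dq": joint speeds; "joint_efforts": joint torques, N m; "eef_pos": TCP position; "tcp_rot": TCP orientation; "contact_force": force on the tool from outside, world axes, zero at the start; "wrist_torque": the same for the moment, N m; "opening": opening from 0.0 (shut) to 1.0 (fully open).
Only numpy, scipy, OpenCV 4.12 (cv2) and the standard library are available. Lean on these libraries where they do the work, as an engineer would, in place of code of your own. Each camera call takes 0.05 s, during which the arm holds its last target.

## Working session

There is one attempt and no reset: what is moved stays moved. The work goes in short steps, Python scripts to look and compute and a tool call to move; the robot and the scene stay as the last step left them, time stands still between calls to the robot, and variables do not carry over. Pictures are saved under pics/ and viewed, and the job is handed in when it is done.

Besides the shell and the picture viewer there is one more tool, called as a command line: name --argument value ..., lists and objects as JSON in quotes. jog_arm: Moves the arm, as the interface text tells. Its arguments: {"type":"object","properties":{"commands":{"type":"string"},"gripper":{"type":"number"},"grip_force":{"type":"number"}},"required":["commands"]}

```bash
mkdir -p pics; ls; cat > h.py <<'E'
import numpy as np, cv2
from plant import get_state, vision, ctrl, cut_out
def cap(n,f):
    d=vision.read_camera(n); cv2.imwrite('pics/'+f,d['frame'][:,:,::-1]); np.savez('pics/'+f[:-4]+'.npz',**d); return d
def pts(d,mask=None):
    z=d['z_map']; v,u=np.nonzero((z>0)&(mask if mask is not None else True)); zz=z[v,u]
    P=np.stack([(u-d['cx'])/d['fx']*zz,(v-d['cy'])/d['fy']*zz,zz],1)
    return (P-d['t'])@d['R'],u,v
def proj(d,X):
    c=d['R']@np.array(X)+d['t']; return d['fx']*c[0]/c[2]+d['cx'],d['fy']*c[1]/c[2]+d['cy']
E
python3 - <<'E'
from h import *
for n in ['scene','top','wrist']:
    d=cap(n,n+'0.png'); print(n,d['fx'],(-d['R'].T@d['t']).round(3),d['R'][2].round(2))
    for q in ['stem_center','shade_center','foot_top','button','lacquer_box','pepper_mill','glass_jar','chopstick_case','dish_a']:
        r=cut_out(n,q)
        for k in r[:4]:
            P,u,v=pts(d,k['pixels'].astype(bool))
            print(q,round(k['conf'],2),np.round(k['box']),np.median(P,0).round(3) if len(P) else '',P.min(0).round(3) if len(P) else '',P.max(0).round(3) if len(P) else '')
print(get_state())
E
```

```text
pics
scene 355.9103284343592 [ 0.905 -0.564  0.669] [-0.42  0.65 -0.64]
stem_center 0.72 [269. 199.  13.  52.] [0.58  0.015 0.086] [0.465 0.005 0.   ] [0.594 0.215 0.153]
stem_center 0.21 [170. 279.  50.  51.] [ 0.511 -0.267  0.04 ] [ 0.42  -0.308 -0.   ] [ 0.548 -0.203  0.089]
shade_center 0.94 [169. 277.  53.  53.] [ 0.51  -0.267  0.04 ] [ 0.422 -0.308 -0.001] [ 0.548 -0.185  0.089]
shade_center 0.81 [ 94. 338.  65.  60.] [ 0.491 -0.444  0.041] [ 0.41  -0.491 -0.001] [ 0.527 -0.381  0.09 ]
shade_center 0.73 [108. 253.  53.  50.] [ 0.345 -0.294  0.038] [ 0.24  -0.339 -0.002] [ 0.38  -0.216  0.088]
shade_center 0.29 [269. 200.  14.  51.] [0.58  0.015 0.087] [0.554 0.007 0.002] [0.593 0.041 0.153]
foot_top 0.8 [289. 174.  40.  27.] [0.539 0.222 0.017] [0.474 0.172 0.   ] [0.589 0.321 0.067]
button 0.5 [168. 277.  51.  50.] [ 0.511 -0.267  0.04 ] [ 0.424 -0.308  0.   ] [ 0.548 -0.197  0.089]
button 0.46 [356. 159.  57.  47.] [0.685 0.348 0.076] [ 0.555  0.318 -0.   ] [0.761 0.516 0.101]
lacquer_box 0.65 [355. 159.  55.  50.] [0.684 0.349 0.076] [ 0.563  0.318 -0.001] [0.762 0.562 0.101
[... 2056 characters left out ...]
] [0.403 0.628 0.308]
{'time': 1.5, 'qpos': array([ 1.13602259e+00,  2.86310561e-01,  1.57672016e+00, -1.05993046e-05,
        1.27861310e+00, -1.49984163e-01]), 'dq': array([ 0.00038623, -0.00115682,  0.00053026,  0.00041596, -0.00096276,
        0.00015087]), 'joint_efforts': array([ 3.17864879e-04, -4.05957985e+01, -2.92929965e+01, -1.11483794e-04,
        6.28945818e-04, -7.31267676e-06]), 'eef_pos': array([0.18959754, 0.64779798, 0.23130688]), 'tcp_rot': array([ 1.41912557e-01,  9.89879197e-01, -2.59617935e-05, -2.51471714e-06]), 'contact_force': array([ 0.48633727, -0.27579233,  0.63086026]), 'wrist_torque': array([ 0.0095131 , -0.00562245, -0.03836309]), 'opening': 1.0021648999457295}
```

```bash
python3 - <<'E'
import cv2,numpy as np
s=cv2.imread('pics/scene0.png');t=cv2.imread('pics/top0.png')
a=cv2.resize(s[130:384,50:400],None,fx=2.2,fy=2.2,interpolation=3); cv2.imwrite('pics/s0c.png',a)
b=cv2.resize(t[90:290,80:450],None,fx=2.1,fy=2.1,interpolation=3); cv2.imwrite('pics/t0c.png',b)
E
```

```text
(no output)
```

View pics/s0c.png

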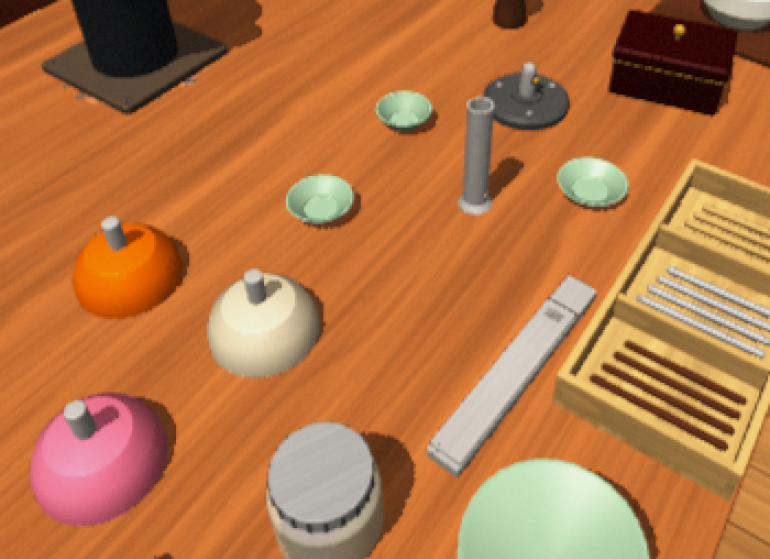

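View pics/t0c.png

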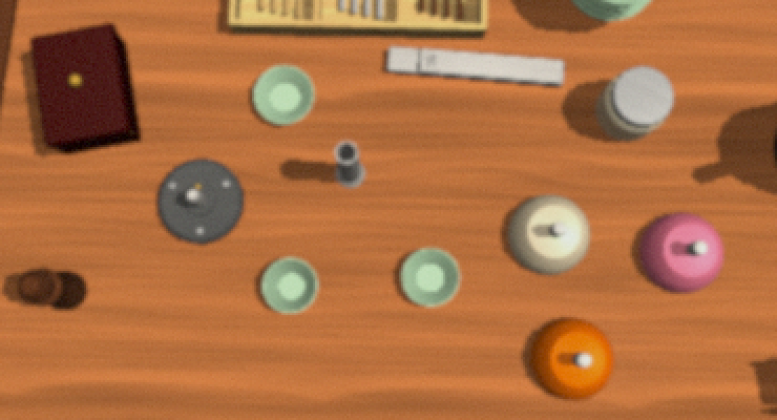

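```bash
cat >> h.py <<'E'
from scipy.optimize import least_squares
def load(f):
    z=np.load('pics/'+f+'.npz'); return {k:z[k] for k in z}
def region(d,c,r,z0,z1):
    P,u,v=pts(d); m=(np.hypot(P[:,0]-c[0],P[:,1]-c[1])<r)&(P[:,2]>z0)&(P[:,2]<z1); return P[m],u[m],v[m]
def circ(P,R,c0):
    f=lambda c:np.hypot(P[:,0]-c[0],P[:,1]-c[1])-R
    s=least_squares(f,c0,loss='soft_l1',f_scale=0.001); return s.x,np.sqrt(np.mean(s.fun**2))
E
python3 - <<'E'
from h import *
for n in ['scene0','top0']:
    d=load(n)
    P,u,v=region(d,(0.577,0.02),0.03,0.02,0.14); print(n,'stem',len(P),circ(P,.0145,[.577,.02]))
    P,u,v=region(d,(0.577,0.02),0.03,0.02,0.14); 
    if len(P)>20:
      for a,b in((.02,.06),(.06,.1),(.1,.14)):
        Q=P[(P[:,2]>a)&(P[:,2]<b)]; print(a,circ(Q,.0145,[.577,.02]))
    P,u,v=region(d,(0.528,0.232),0.03,0.03,0.06); print(n,'stub',len(P),circ(P,.011,[.528,.232]))
    P,u,v=region(d,(0.528,0.232),0.08,0.006,0.014); print('disc',len(P),P.min(0),P.max(0))
    P,u,v=region(d,(0.51,-0.26),0.08,0.01,0.05); 
    P,u,v=region(d,(0.51,-0.26),0.05,0.06,0.084); print('knob',len(P),circ(P,.009,[.50,-.25]))
E
```

```text
scene0 stem 430 (array([0.57364273, 0.0258795 ]), np.float64(0.0010161805355285664))
0.02 (array([0.5736045 , 0.02584127]), np.float64(0.0009068176365236151))
0.06 (array([0.57355961, 0.02602586]), np.float64(0.0009496412641457893))
0.1 (array([0.57372195, 0.02577651]), np.float64(0.0011290462960185249))
scene0 stub 61 (array([0.52969175, 0.23414045]), np.float64(0.0020596547958637553))
disc 101 [0.46926376 0.1720015  0.00602703] [0.58900919 0.28863645 0.01399853]
knob 66 (array([ 0.49167543, -0.252082  ]), np.float64(0.0007718670269686033))
top0 stem 136 (array([0.57331276, 0.02775244]), np.float64(0.0012237992843660193))
0.02 (array([0.57379342, 0.02815407]), np.float64(0.0011192237782474438))
0.06 (array([0.57314623, 0.02721711]), np.float64(0.0012216802771271439))
0.1 (array([0.57304543, 0.02788676]), np.float64(0.0012325307308980477))
top0 stub 34 (array([0.53112587, 0.23571139]), np.float64(0.001676372906838258))
disc 262 [0.45175316 0.16390382 0.00602347] [0.60659973 0.30527961 0.01399498]
knob 18 (array([ 0.49282329, -0.25008435]), np.float64(0.002248930070905353))
```

```bash
python3 - <<'E'
from h import *
# depth-edge debug images enlarged of foot
s=cv2.imread('pics/scene0.png')[145:205,255:325];t=cv2.imread('pics/top0.png')[155:215,140:210]
cv2.imwrite('pics/foot0.png',np.hstack([cv2.resize(s,(385,330),interpolation=cv2.INTER_CUBIC),cv2.resize(t,(385,330),interpolation=cv2.INTER_CUBIC)]))
E
```

```text
(no output)
```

View pics/foot0.png

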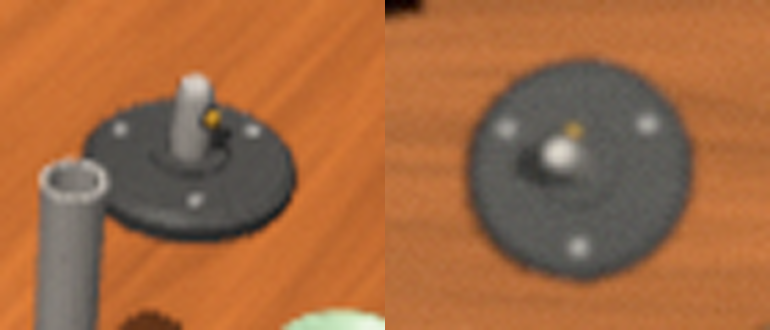

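```bash
python3 - <<'E'
from h import *
d=load('wrist0'); print(d['R'].round(3))
for n,px in(('scene0',(293.5,166.5)),('top0',(140+573/5.5,155+130/5.5))):
    d=load(n); C=-d['R'].T@d['t']; r=d['R'].T@np.array([(px[0]-d['cx'])/d['fx'],(px[1]-d['cy'])/d['fy'],1]); s=(.047-C[2])/r[2]; B=C+s*r; print(n,B)
    P,u,v=pts(d); i=np.argmin(np.hypot(u-px[0],v-px[1])); print(P[i])
E
```

```text
[[ 0.282  0.96  -0.001]
 [ 0.917 -0.269  0.296]
 [ 0.284 -0.084 -0.955]]
scene0 [0.54437587 0.23026537 0.047     ]
[0.54416779 0.22678819 0.05082131]
top0 [0.54786247 0.03123542 0.047     ]
[ 0.55478744  0.03377115 -0.00231323]
```

View pics/wrist0.png

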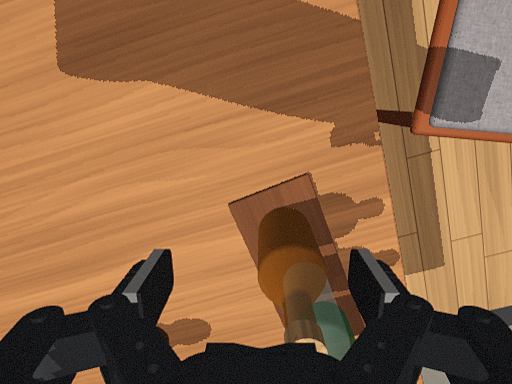

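```bash
cat >> h.py <<'E'
from scipy.spatial.transform import Rotation as Ro
def pose(target_p,target_R,s=None):
    s=s or get_state(); R0=Ro.from_quat(s['tcp_rot']); 
    return (np.array(target_p)-s['eef_pos']).round(4),(target_R*R0.inv()).as_rotvec().round(4)
def down(ang): # tool y at angle ang, pointing down
    y=np.array([np.cos(ang),np.sin(ang),0]); z=np.array([0,0,-1.]); x=np.cross(y,z); return Ro.from_matrix(np.stack([x,y,z],1))
E
python3 - <<'E'
from h import *
d=np.array([.87,-.5,0]); T=Ro.from_rotvec(.4*np.array([-.5,-.87,0]))
R=T*down(np.deg2rad(150)); p=np.array([.47,.165,.2])
print(pose(p,R))
# predicted camera
s=get_state();w=load('wrist0');R0=Ro.from_quat(s['tcp_rot']).as_matrix()
C=-w['R'].T@w['t']; off=R0.T@(C-s['eef_pos']); print(off); Rc=w['R']@R0  # cam from tool
Rn=Rc@R.as_matrix().T; Cn=p+R.as_matrix()@off; print(Cn)
for X in([.574,.026,.027],[.574,.026,.15],[.53,.234,.047]):
    c=Rn@(np.array(X)-Cn); print(w['fx']*c[0]/c[2]+w['cx'],w['fy']*c[1]/c[2]+w['cy'],c[2])
E
```

```text
(array([ 0.2804, -0.4828, -0.0313]), array([-0.4009, -0.1616,  1.3129]))
[ 0.07553985  0.00051988 -0.14186009]
[0.38377358 0.12743032 0.33032401]
191.59265370955026 107.7067505621862 0.34921246679891693
100.59051281230481 110.73025641027823 0.24113059690842442
300.62596477221524 261.53605704676914 0.32549655343674866
```

jog_arm --commands "0.1 -0.15 0 0 0 0.3;0.28 -0.483 -0.031 -0.401 -0.162 1.313;0.28 -0.483 -0.031 -0.401 -0.162 1.313;0.28 -0.483 -0.031 -0.401 -0.162 1.313;0.28 -0.483 -0.031 -0.401 -0.162 1.313;0.28 -0.483 -0.031 -0.401 -0.162 1.313;0.28 -0.483 -0.031 -0.401 -0.162 1.313;0.28 -0.483 -0.031 -0.401 -0.162 1.313;0.28 -0.483 -0.031 -0.401 -0.162 1.313;0.28 -0.483 -0.031 -0.401 -0.162 1.313;0.28 -0.483 -0.031 -0.401 -0.162 1.313;0.28 -0.483 -0.031 -0.401 -0.162 1.313"

```text
time: 3.0
eef_pos: [0.4692, 0.1661, 0.2004]
tcp_rot: [-0.491, 0.848, -0.172, 0.101]
contact_force: [0.0, 0.1, 0.2]
opening: 1.001
```

```bash
python3 - <<'E'
from h import *
d=cap('wrist','w1.png'); print(get_state()['eef_pos'],get_state()['contact_force'])
cv2.imwrite('pics/w1b.png',cv2.resize(cv2.imread('pics/w1.png'),(768,576)))
E
```

```text
[0.46913877 0.16621656 0.20040718] [ 0.44972183  0.28210785 -0.61073987]
```

View pics/w1b.png

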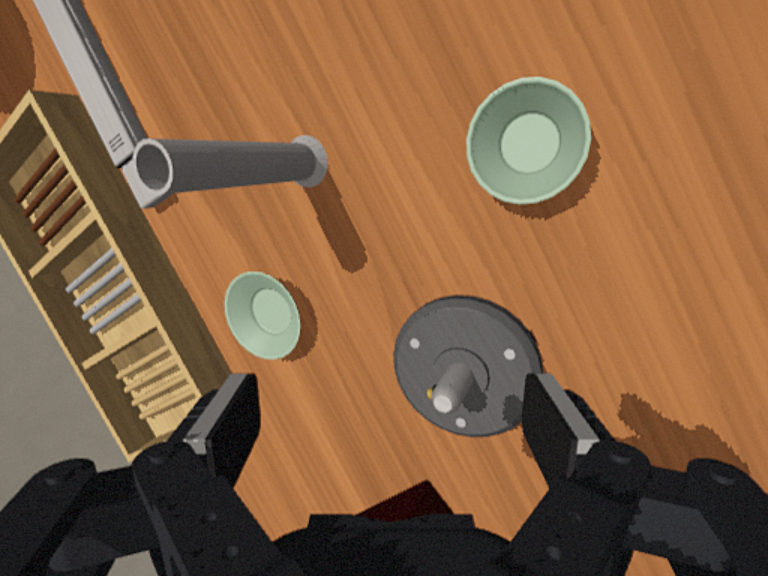

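```bash
python3 - <<'E'
from h import *
i=cv2.imread('pics/w1.png')[80:140,80:230].astype(float)
a=np.clip((i-20)*2.2,0,255).astype(np.uint8)
b=cv2.imread('pics/scene0.png')[165:230,235:300].astype(float); b=np.clip((b-20)*1.3,0,255).astype(np.uint8)
cv2.imwrite('pics/w1c.png',cv2.resize(a,(750,300),interpolation=cv2.INTER_CUBIC))
cv2.imwrite('pics/s1c.png',cv2.resize(b,(520,520),interpolation=cv2.INTER_CUBIC))
E
```

```text
(no output)
```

View pics/w1c.png

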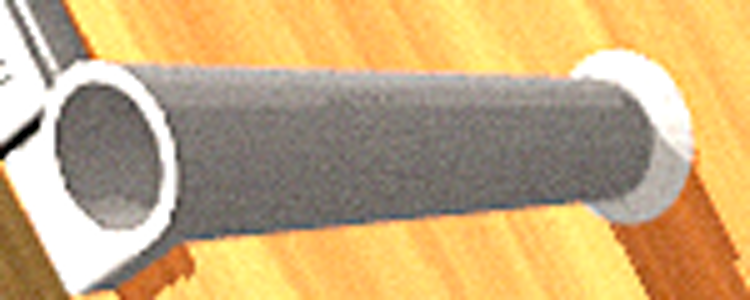

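View pics/s1c.png

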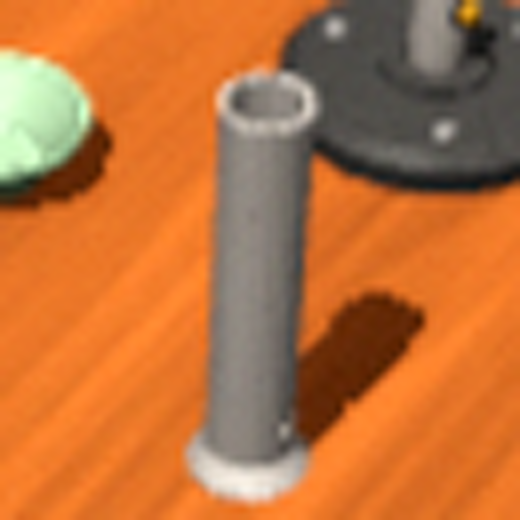

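```bash
cat >> h.py <<'E'
OFF=np.array([.07554,.00052,-.14186])
RC=None
def plan(cam,R,pts_):
    s=get_state(); w=load('wrist0'); R0=Ro.from_quat([1.41912557e-01,9.89879197e-01,-2.6e-05,-2.5e-06]).as_matrix(); Rc=w['R']@R0
    p=np.array(cam)-R.as_matrix()@OFF; print('tcp',p.round(3),pose(p,R))
    Rn=Rc@R.as_matrix().T
    for X in pts_:
        c=Rn@(np.array(X)-cam); print((w['fx']*c[0]/c[2]+w['cx']).round(),(w['fy']*c[1]/c[2]+w['cy']).round(),c[2].round(3))
E
python3 - <<'E'
from h import *
R=Ro.from_rotvec([0,.35,0])*down(np.pi)
plan([.77,-.0,.3],R,([.588,.026,.027],[.574,.026,.15]))
print(get_state()['qpos'].round(2))
E
```

```text
tcp [0.722 0.076 0.167] (array([ 0.2527, -0.0907, -0.0338]), array([0.1944, 0.7344, 0.4962]))
335.0 128.0 0.312
454.0 141.0 0.206
[ 0.28 -0.2   2.18 -0.36  0.91 -2.16]
```

```bash
python3 - <<'E'
from h import *
R=Ro.from_rotvec([0,.35,0])*down(0)
plan([.77,0.04,.3],R,([.588,.026,.027],[.574,.026,.15],[.544,.23,.047]))
plan([.73,0.20,.3],R,([.588,.026,.027],[.574,.026,.15],[.544,.23,.047]))
E
```

```text
tcp [ 0.721 -0.036  0.167] (array([ 0.2517, -0.2018, -0.0335]), array([ 0.0679, -0.0163, -2.6201]))
185.0 116.0 0.309
63.0 123.0 0.203
106.0 -144.0 0.245
tcp [0.681 0.124 0.167] (array([ 0.2117, -0.0418, -0.0335]), array([ 0.0679, -0.0163, -2.6201]))
226.0 262.0 0.343
140.0 333.0 0.237
165.0 67.0 0.279
```

jog_arm --commands "0.05 0.02 0.05 0 0 -0.18;0.1 0.03 0.07 0 0 -0.36;0.15 0.02 0.07 0 0 -0.54;0.2 -0.05 0.05 0.068 -0.016 -2.62;0.222 -0.092 -0.033 0.068 -0.016 -2.62;0.222 -0.092 -0.033 0.068 -0.016 -2.62;0.222 -0.092 -0.033 0.068 -0.016 -2.62;0.222 -0.092 -0.033 0.068 -0.016 -2.62;0.222 -0.092 -0.033 0.068 -0.016 -2.62;0.222 -0.092 -0.033 0.068 -0.016 -2.62;0.222 -0.092 -0.033 0.068 -0.016 -2.62;0.222 -0.092 -0.033 0.068 -0.016 -2.62;0.222 -0.092 -0.033 0.068 -0.016 -2.62;0.222 -0.092 -0.033 0.068 -0.016 -2.62;0.222 -0.092 -0.033 0.068 -0.016 -2.62;0.222 -0.092 -0.033 0.068 -0.016 -2.62;0.222 -0.092 -0.033 0.068 -0.016 -2.62"

```text
time: 5.18
eef_pos: [0.6915, 0.0738, 0.1673]
tcp_rot: [0.696, 0.696, -0.123, -0.123]
contact_force: [-0.7, -0.5, -1.5]
opening: 1.001
```

```bash
python3 - <<'E'
from h import *
d=cap('wrist','w2.png'); print(get_state()['eef_pos'],get_state()['contact_force'],get_state()['qpos'])
cv2.imwrite('pics/w2b.png',cv2.resize(cv2.imread('pics/w2.png'),(768,576)))
E
```

```text
[0.69149958 0.07368358 0.16729248] [ 0.09826994 -0.16645842 -0.35607405] [-0.03528399  0.57554311  1.33547838 -0.01150693  1.58049319 -0.03335827]
```

View pics/w2b.png

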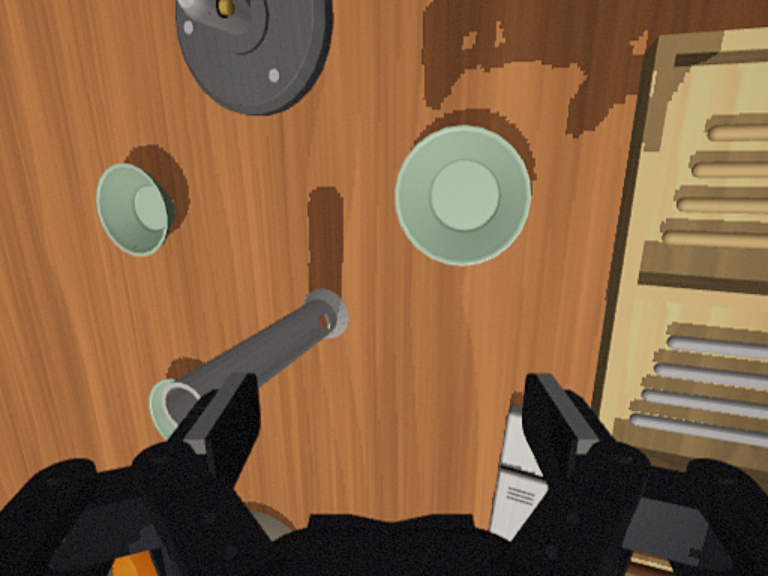

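```bash
python3 - <<'E'
from h import *
i=cv2.imread('pics/w2.png')
a=np.clip((i[185:235,180:250].astype(float)-20)*1.8,0,255).astype(np.uint8); b=i[0:50,110:180]
cv2.imwrite('pics/w2c.png',np.hstack([cv2.resize(a,(392,280),interpolation=0),cv2.resize(b,(392,280),interpolation=0)]))
d=load('w2')
P,u,v=region(d,(.574,.026),.03,.03,.14); 
for n in ['w2','w1','scene0']:
    dd=load(n); P,u,v=region(dd,(.574,.026),.03,.03,.14); c,e=circ(P,.0145,[.574,.026]); print(n,'stem',len(P),c,e)
    P,u,v=region(dd,(.53,.234),.02,.052,.061); 
    if len(P)>5: print('stub',len(P),circ(P,.011,[.53,.234]))
    P,u,v=region(dd,(.53,.234),.02,.025,.0385); 
    if len(P)>5: print('stublow',len(P),circ(P,.011,[.53,.234]))
E
```

```text
w2 stem 2253 [0.57525248 0.02776522] 0.000687337294325378
stub 172 (array([0.53073988, 0.23636441]), np.float64(0.0008701005653061014))
stublow 195 (array([0.53056727, 0.23557927]), np.float64(0.00048114915978337473))
w1 stem 2588 [0.57457764 0.02700781] 0.0008034675738665544
stub 169 (array([0.53135014, 0.23515358]), np.float64(0.0012861212566344052))
stublow 115 (array([0.53057054, 0.23466027]), np.float64(0.00035174958862551253))
scene0 stem 398 [0.57366301 0.02589938] 0.0010166137848641676
stub 18 (array([0.52971349, 0.23400877]), np.float64(0.0016188853429919654))
stublow 25 (array([0.52861097, 0.23404916]), np.float64(0.0015672486233490983))
```

View pics/w2c.png

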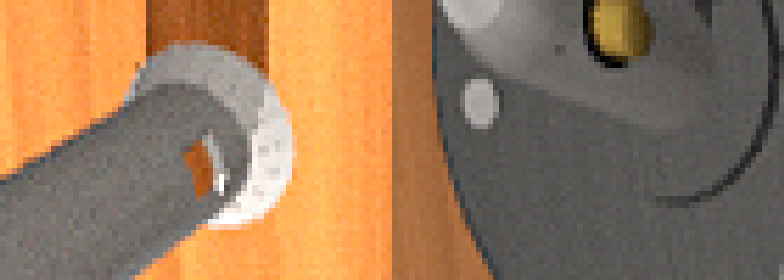

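```bash
python3 - <<'E'
from h import *
d=load('w2'); C=-d['R'].T@d['t']
def ray(px): return d['R'].T@np.array([(px[0]-d['cx'])/d['fx'],(px[1]-d['cy'])/d['fy'],1])
def cyl(px,c,R):
    r=ray(px); o=C[:2]-c; a=r[:2]@r[:2]; b=o@r[:2]; q=b*b-a*(o@o-R*R)
    if q<0: return None
    s=(-b-np.sqrt(q))/a; X=C+s*r; return X.round(4),np.arctan2(X[1]-c[1],X[0]-c[0]).round(3)
c=np.array([.5752,.0278])
for px in((216.8,215),(216.3,215),(217.3,215),(216.8,214.5),(216.8,215.5)): print(cyl(px,c,.0145))
# predicted centre pixel vs angle for button
f=np.array([.5307,.2358])
for a in np.arange(-.6,.41,.1):
    print(a.round(1),np.round(proj(d,[f[0]+.017*np.cos(a),f[1]+.017*np.sin(a),.047]),1),np.round(proj(d,[f[0]+.011*np.cos(a),f[1]+.011*np.sin(a),.047]),1),np.round(proj(d,[c[0]+.0145*np.cos(a),c[1]+.0145*np.sin(a),.027]),1))
# button points depth
P,u,v=pts(d); m=(abs(u-150)<=4)&(v<=10); Q=P[m]; print(np.c_[u[m],v[m],Q.round(4)][::7])
fr=d['frame'].astype(int); g=(fr[...,0]-fr[...,2]>60)&(np.arange(384)[:,None]<14)&(abs(np.arange(512)-150)<10); vv,uu=np.nonzero(g); print(len(uu),uu.mean(),vv.mean(),uu.min(),uu.max(),vv.min(),vv.max())
Qb=pts(d,g)[0]; print(Qb.mean(0), Qb.max(0),np.arctan2(*(Qb.mean(0)[[1,0]]-f[[1,0]])))
E
```

```text
(array([0.5894, 0.0307, 0.0263]), np.float64(0.201))
(array([0.5893, 0.031 , 0.0273]), np.float64(0.226))
(array([0.5895, 0.0303, 0.0253]), np.float64(0.177))
(array([0.5893, 0.0312, 0.0261]), np.float64(0.236))
(array([0.5895, 0.0302, 0.0266]), np.float64(0.167))
-0.6 [151.8  11.8] [146.8   8.1] [215.1 224.3]
-0.5 [152.4   9.9] [147.3   6.8] [215.7 223.4]
-0.4 [152.9   7.8] [147.6   5.5] [216.2 222.3]
-0.3 [153.3   5.7] [147.8   4.1] [216.5 221.3]
-0.2 [153.5   3.5] [147.9   2.7] [216.7 220.1]
-0.1 [153.5   1.3] [147.9   1.3] [216.9 218.9]
-0.0 [153.4  -0.9] [ 1.478e+02 -1.000e-01] [216.9 217.7]
0.1 [153.1  -3.1] [147.6  -1.6] [216.7 216.5]
0.2 [152.7  -5.3] [147.4  -3. ] [216.5 215.2]
0.3 [152.1  -7.4] [147.   -4.3] [216.2 214. ]
0.4 [151.3  -9.4] [146.5  -5.6] [215.7 212.8]
[[1.460e+02 0.000e+00 5.429e-01 2.345e-01 5.100e-02]
 [1.530e+02 0.000e+00 5.478e-01 2.349e-01 4.770e-02]
 [1.510e+02 1.000e+00 5.476e-01 2.335e-01 5.040e-02]
 [1.490e+02 2.000e+00 5.447e-01 2.332e-01 4.950e-02]
 [1.470e+02 3.000e+00 5.426e-01 2.326e-01 4.970e-02]
 [1.540e+02 3.000e+00 5.471e-01 2.332e-01 4.580e-02]
 [1.520e+02 4.000e+00 5.478e-01 2.314e-01 4.960e-02]
 [1.500e+02 5.000e+00 5.464e-01 2.305e-01 5.070e-02]
 [1.480e+02 6.000e+00 5.437e-01 2.301e-01 5.010e-02]
 [1.460e+02 7.000e+00 5.414e-01 2.295e-01 5.010e-02]
 [1.530e+02 7.000e+00 5.473e-01 2.295e-01 4.800e-02]
 [1.510e+02 8.000e+00 5.461e-01 2.285e-01 4.930e-02]
 [1.490e+02 9.000e+00 5.424e-01 2.285e-01 4.740e-02]
 [1.470e+02 1.000e+01 5.400e-01 2.280e-01 4.730e-02]
 [1.540e+02 1.000e+01 5.394e-01 2.306e-01 3.660e-02]]
74 149.6891891891892 4.486486486486487 146 154 0 9
[0.54496056 0.23133294 0.04923141] [0.54817032 0.23494391 0.05162302] -0.3035641326806192
```

```bash
python3 - <<'E'
from h import *
print(pose([.5748,.0272,.105],down(0)))
E
```

```text
(array([-0.1167, -0.0465, -0.0623]), array([-0.0006, -0.3501,  0.    ]))
```

jog_arm --commands "0 0 0.06 0 -0.17 0;-0.05 -0.03 0.07 -0.0006 -0.35 0;-0.1167 -0.0465 0.07 -0.0006 -0.35 0;-0.1167 -0.0465 0.07 -0.0006 -0.35 0;-0.1167 -0.0465 0.03 -0.0006 -0.35 0;-0.1167 -0.0465 0.0 -0.0006 -0.35 0;-0.1167 -0.0465 -0.03 -0.0006 -0.35 0;-0.1167 -0.0465 -0.0623 -0.0006 -0.35 0;-0.1167 -0.0465 -0.0623 -0.0006 -0.35 0;-0.1167 -0.0465 -0.0623 -0.0006 -0.35 0"

```text
time: 6.48
eef_pos: [0.5764, 0.0264, 0.1064]
tcp_rot: [0.708, 0.707, 0.001, 0.001]
contact_force: [-0.2, -0.7, 1.2]
opening: 1.0
```

```bash
python3 - <<'E'
from h import *
s=get_state(); print(s['eef_pos'],s['contact_force'],s['wrist_torque'],Ro.from_quat(s['tcp_rot']).as_matrix().round(3))
d=cap('wrist','w3.png'); P,u,v=region(d,(.574,.027),.03,.03,.2); print(len(P), circ(P,.0145,[.574,.027]) if len(P)>50 else '')
E
```

```text
[0.57637188 0.02636523 0.1064409 ] [-0.21034518 -0.74076831  1.24062706] [0.04475589 0.02844623 0.02442691] [[ 0.002  1.     0.002]
 [ 1.    -0.002  0.   ]
 [ 0.     0.002 -1.   ]]
15929 (array([0.57497484, 0.0281395 ]), np.float64(0.0052712561270964395))
```

View pics/w3.png

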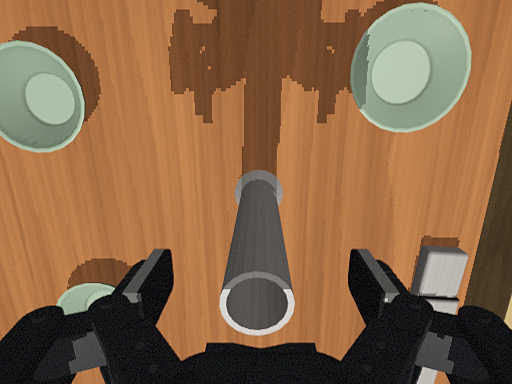

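jog_arm --commands "0 0 0 0 0 0;0 0 0 0 0 0;0 0 0 0 0 0;0 0 0 0 0 0;0 0 0 0 0 0;0 0 0 0 0 0;0 0 0 0 0 0;0 0 0 0 0 0" --gripper 20 --grip_force 50

```text
time: 7.52
eef_pos: [0.5753, 0.0263, 0.1055]
tcp_rot: [0.708, 0.706, 0.0, 0.0]
contact_force: [-1.0, 0.5, 4.0]
opening: 0.329
```

```bash
python3 - <<'E'
from h import *
s=get_state(); print(s['eef_pos'],s['contact_force'],s['wrist_torque'],s['opening'])
for n in ['w3']:
    d=load(n); P,u,v=region(d,(.575,.027),.018,.03,.12); print(len(P), circ(P,.0145,[.574,.027]))
d=cap('wrist','w4.png');P,u,v=region(d,(.575,.027),.018,.03,.12); print(len(P), circ(P,.0145,[.574,.027]))
E
```

```text
[0.57525287 0.02626491 0.10546169] [-1.03523865  0.52785004  4.00603645] [-0.00144066  0.06485377  0.02619856] 0.3294282993176859
2533 (array([0.5751932 , 0.02769007]), np.float64(0.0007000709457450021))
2655 (array([0.57556511, 0.02769378]), np.float64(0.0007709658047757819))
```

jog_arm --commands "0 0 0.03 0 0 0;0 0 0.07 0 0 0;-0.005 0.02 0.085 0 0 0;-0.015 0.07 0.085 0 0 -0.1;-0.025 0.12 0.085 0 0 -0.2;-0.036 0.17 0.085 0 0 -0.2;-0.0448 0.2083 0.085 0 0 -0.2;-0.0448 0.2083 0.085 0 0 -0.2;-0.0448 0.2083 0.085 0 0 -0.2;-0.0448 0.2083 0.085 0 0 -0.2;-0.0448 0.2083 0.085 0 0 -0.2"

```text
time: 8.95
eef_pos: [0.5303, 0.2337, 0.1898]
tcp_rot: [0.775, 0.632, 0.0, -0.0]
contact_force: [-0.0, 0.3, -2.2]
opening: 0.329
```

```bash
python3 - <<'E'
from h import *
s=get_state(); print(s['eef_pos'],s['contact_force'],s['wrist_torque'],s['opening'])
d=cap('wrist','w5.png');P,u,v=region(d,s['eef_pos'],.03,.115,.19); print(len(P), circ(P,.0145,s['eef_pos'][:2]))
d=cap('scene','s5.png')
P,u,v=region(d,s['eef_pos'],.03,.1,.16); print(len(P), circ(P,.0145,s['eef_pos'][:2]))
for a,b in((.1,.13),(.13,.16)):
    Q=P[(P[:,2]>a)&(P[:,2]<b)]; print(circ(Q,.0145,s['eef_pos'][:2]))
i=cv2.imread('pics/s5.png')[90:210,230:350]; cv2.imwrite('pics/s5c.png',cv2.resize(i,(600,600),interpolation=cv2.INTER_CUBIC))
E
```

```text
[0.53030893 0.23373772 0.18983114] [-0.04870859  0.34208842 -2.17073224] [-0.01680403  0.01305942 -0.03692494] 0.3287600353588253
1674 (array([0.53079536, 0.23504064]), np.float64(0.00019415644675748768))
187 (array([0.52893219, 0.23349082]), np.float64(0.001295288155923755))
(array([0.52861105, 0.23341206]), np.float64(0.0013958187617234314))
(array([0.52918538, 0.23353006]), np.float64(0.0011698235862592143))
```

View pics/s5c.png

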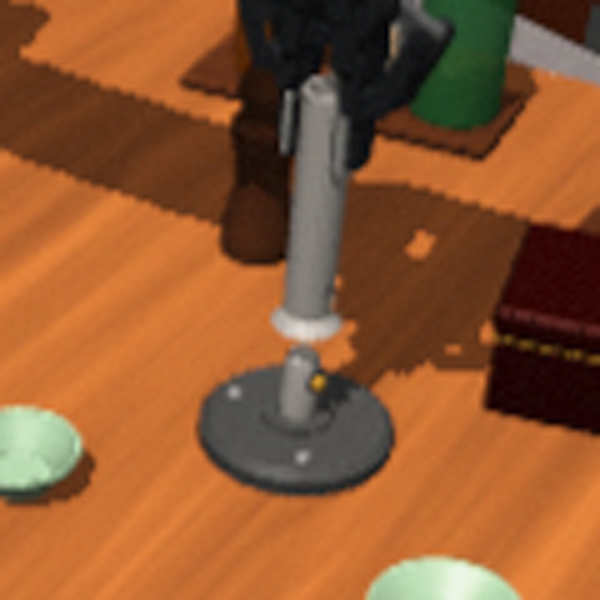

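View pics/w5.png

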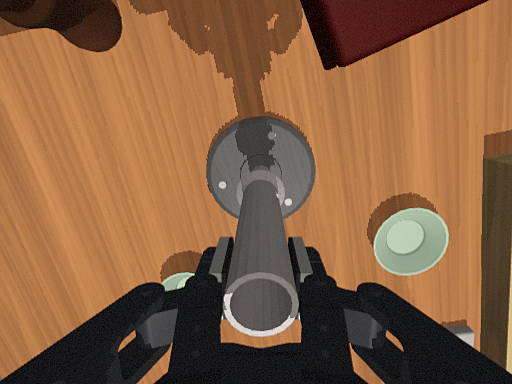

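jog_arm --commands "0 0 -0.008 0 0 0;0 0 -0.016 0 0 0;0 0 -0.022 0 0 0;0 0 -0.028 0 0 0;0 0 -0.028 0 0 0;0 0 -0.028 0 0 0"

```text
time: 9.8
eef_pos: [0.5303, 0.2347, 0.1622]
tcp_rot: [0.775, 0.632, 0.0, -0.0]
contact_force: [-0.3, 0.3, -1.3]
opening: 0.331
```

jog_arm --commands "0 0 -0.002 0 0 0;0 0 -0.004 0 0 0;0 0 -0.006 0 0 0;0 0 -0.006 0 0 0"

```text
time: 10.3
eef_pos: [0.5299, 0.2346, 0.1557]
tcp_rot: [0.775, 0.632, 0.0, -0.0]
contact_force: [-0.2, -0.4, -1.9]
opening: 0.333
```

jog_arm --commands "0 0 -0.002 0 0 0;0 0 -0.004 0 0 0;0 0 -0.004 0 0 0"

```text
time: 10.68
eef_pos: [0.5306, 0.2346, 0.1522]
tcp_rot: [0.775, 0.632, 0.001, 0.0]
contact_force: [1.0, -0.7, -0.9]
opening: 0.327
```

jog_arm --commands "0 0 -0.002 0 0 0;0 0 -0.004 0 0 0;0 0 -0.004 0 0 0"

```text
time: 11.05
eef_pos: [0.531, 0.2345, 0.1485]
tcp_rot: [0.775, 0.632, 0.001, 0.0]
contact_force: [1.8, -0.9, -0.0]
opening: 0.328
```

jog_arm --commands "0 0 -0.001 0 0 0;0 0 -0.002 0 0 0;0 0 -0.003 0 0 0"

```text
time: 11.42
eef_pos: [0.5305, 0.2346, 0.1451]
tcp_rot: [0.775, 0.632, 0.001, 0.0]
contact_force: [3.0, -0.8, -0.0]
opening: 0.329
```

jog_arm --commands "0 0 -0.001 0 0 0;0 0 -0.002 0 0 0;0 0 -0.003 0 0 0"

```text
time: 11.8
eef_pos: [0.5301, 0.2346, 0.1417]
tcp_rot: [0.775, 0.632, 0.0, -0.0]
contact_force: [3.8, -1.0, -0.1]
opening: 0.334
```

jog_arm --commands "0 0 -0.001 0 0 0;0 0 -0.002 0 0 0;0 0 -0.003 0 0 0"

```text
time: 12.18
eef_pos: [0.5301, 0.2346, 0.1389]
tcp_rot: [0.775, 0.632, 0.0, -0.0]
contact_force: [3.3, -0.5, 0.2]
opening: 0.331
```

jog_arm --commands "0 0 -0.002 0 0 0;0 0 -0.004 0 0 0;0 0 -0.006 0 0 0;0 0 -0.006 0 0 0"

```text
time: 12.68
eef_pos: [0.5298, 0.2346, 0.1325]
tcp_rot: [0.775, 0.632, -0.0, -0.001]
contact_force: [3.6, -1.5, -2.0]
opening: 0.329
```

jog_arm --commands "0 0 -0.002 0 0 0;0 0 -0.004 0 0 0;0 0 -0.005 0 0 0;0 0 -0.005 0 0 0"

```text
time: 13.18
eef_pos: [0.5298, 0.2343, 0.1276]
tcp_rot: [0.775, 0.632, -0.0, -0.0]
contact_force: [2.5, -2.5, -1.8]
opening: 0.328
```

jog_arm --commands "0 0 -0.001 0 0 0;0 0 -0.0015 0 0 0;0 0 -0.0015 0 0 0"

```text
time: 13.55
eef_pos: [0.5301, 0.2345, 0.1265]
tcp_rot: [0.775, 0.632, 0.0, -0.0]
contact_force: [3.2, -2.5, -1.5]
opening: 0.329
```

jog_arm --commands "0 0 -0.0005 0 0 0;0 0 -0.001 0 0 0;0 0 -0.001 0 0 0"

```text
time: 13.92
eef_pos: [0.5302, 0.2346, 0.1257]
tcp_rot: [0.775, 0.632, 0.0, -0.0]
contact_force: [2.4, -3.4, -0.8]
opening: 0.33
```

jog_arm --commands "0 0 -0.0005 0 0 0;0 0 -0.001 0 0 0;0 0 -0.001 0 0 0"

```text
time: 14.3
eef_pos: [0.5304, 0.2347, 0.1255]
tcp_rot: [0.775, 0.632, 0.001, -0.0]
contact_force: [0.8, -3.4, 4.9]
opening: 0.331
```

jog_arm --commands "0 0 0 0 0 -0.03;0 0 0 0 0 -0.06;0 0 0 0 0 -0.09;0 0 0 0 0 -0.09"

```text
time: 14.8
eef_pos: [0.5308, 0.235, 0.1254]
tcp_rot: [0.803, 0.596, 0.001, -0.0]
contact_force: [2.5, -2.7, 5.1]
opening: 0.329
```

```bash
cat > st.py <<'E'
from h import *
s=get_state(); y=Ro.from_quat(s['tcp_rot']).as_matrix()[:,1]; print(s['eef_pos'].round(4),s['contact_force'].round(2),s['wrist_torque'].round(3),'yaw',np.arctan2(y[1],y[0]).round(3))
E
python3 st.py
```

```text
[0.5308 0.235  0.1254] [ 2.55 -2.73  5.13] [-0.598 -0.527  0.003] yaw -0.293
```

jog_arm --commands "0 0 0 0 0 -0.02;0 0 0 0 0 -0.04;0 0 0 0 0 -0.04"

```text
time: 15.18
eef_pos: [0.5308, 0.2349, 0.1254]
tcp_rot: [0.815, 0.58, 0.001, -0.0]
contact_force: [2.7, -1.9, 5.4]
opening: 0.331
```

```bash
python3 st.py
```

```text
[0.5308 0.2349 0.1254] [ 2.68 -1.88  5.38] [-0.651 -0.554  0.022] yaw -0.333
```

jog_arm --commands "0 0 0 0 0 -0.02;0 0 0 0 0 -0.04;0 0 0 0 0 -0.04"

```text
time: 15.55
eef_pos: [0.5306, 0.235, 0.1254]
tcp_rot: [0.826, 0.564, 0.001, -0.0]
contact_force: [2.0, -1.9, 5.7]
opening: 0.331
```

```bash
python3 st.py
```

```text
[0.5306 0.235  0.1254] [ 1.95 -1.92  5.66] [-0.587 -0.419 -0.046] yaw -0.373
```

jog_arm --commands "0 0 0 0 0 -0.015;0 0 0 0 0 -0.03;0 0 0 0 0 -0.03"

```text
time: 15.92
eef_pos: [0.5304, 0.2351, 0.1254]
tcp_rot: [0.834, 0.551, 0.001, -0.001]
contact_force: [1.0, -2.1, 6.3]
opening: 0.335
```

```bash
python3 st.py
```

```text
[0.5304 0.2351 0.1254] [ 0.98 -2.05  6.27] [-0.524 -0.359  0.005] yaw -0.403
```

jog_arm --commands "0 0 0 0 0 -0.015;0 0 0 0 0 -0.03;0 0 0 0 0 -0.03"

```text
time: 16.3
eef_pos: [0.5303, 0.2352, 0.1254]
tcp_rot: [0.842, 0.539, 0.001, -0.001]
contact_force: [0.8, -2.2, 5.4]
opening: 0.328
```

```bash
python3 st.py; python3 - <<'E'
from h import *
d=cap('scene','s6.png')
i=cv2.imread('pics/s6.png')[110:190,250:330]; cv2.imwrite('pics/s6c.png',cv2.resize(i,(600,600),interpolation=cv2.INTER_CUBIC))
E
```

```text
[0.5303 0.2352 0.1254] [ 0.79 -2.18  5.44] [-0.51  -0.239 -0.008] yaw -0.433
```

View pics/s6c.png

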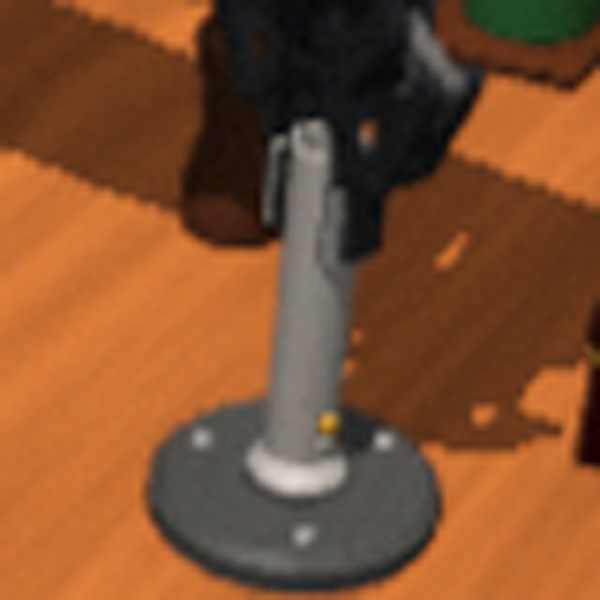

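jog_arm --commands "0 0 0.001 0 0 0;0 0 0.001 0 0 0;0 0 0.001 0 0 0;0 0 0.001 0 0 0;0 0 0.001 0 0 0" --gripper 80

```text
time: 16.98
eef_pos: [0.53, 0.2347, 0.1254]
tcp_rot: [0.842, 0.539, 0.0, -0.0]
contact_force: [0.1, 0.1, -0.1]
opening: 0.799
```

```bash
python3 st.py; python3 - <<'E'
from h import *
d=cap('scene','s7.png')
i=cv2.imread('pics/s7.png')[110:190,250:330]; cv2.imwrite('pics/s7c.png',cv2.resize(i,(600,600),interpolation=cv2.INTER_CUBIC))
for a,b in((.04,.08),(.08,.12),(.04,.15)):
    P,u,v=region(d,(.53,.234),.025,a,b); print(len(P),circ(P,.0145,[.53,.234]))
P,u,v=region(d,(.53,.234),.025,.1,.2);print(np.sort(P[:,2])[-8:])
E
```

```text
[0.53   0.2347 0.1254] [ 0.07  0.09 -0.09] [ 0.013  0.001 -0.059] yaw -0.432
109 (array([0.52861031, 0.23457687]), np.float64(0.0015179626708853916))
114 (array([0.52859537, 0.23465097]), np.float64(0.0012543456455548574))
313 (array([0.52859678, 0.23453461]), np.float64(0.0013594264088445328))
[0.17074958 0.17087741 0.17099592 0.17113042 0.17164659 0.17189448
 0.19833455 0.1986224 ]
```

View pics/s7c.png

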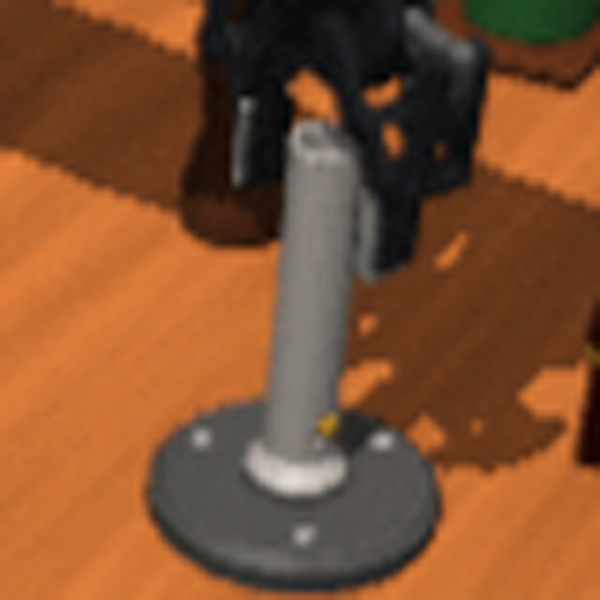

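```bash
python3 - <<'E'
from h import *
for cam in([.70,.19,.24],[.71,.2,.28]):
    plan(cam,Ro.from_rotvec([0,.45,0])*down(0),([.547,.232,.047],[.53,.235,.17]))
E
```

```text
tcp [0.638 0.114 0.112] (array([ 0.1078, -0.1202, -0.013 ]), array([0.0964, 0.4428, 0.4252]))
186.0 40.0 0.217
-54.0 -19.0 0.118
tcp [0.648 0.124 0.152] (array([ 0.1178, -0.1102,  0.027 ]), array([0.0964, 0.4428, 0.4252]))
208.0 62.0 0.259
44.0 32.0 0.159
```

jog_arm --commands "0 0 0.03 0 0 0;0 0 0.07 0 0 0;0.02 -0.02 0.1 0 0 0;0.06 -0.07 0.1 0 0.1 0.1;0.1 -0.11 0.09 0.096 0.443 0.425;0.118 -0.11 0.06 0.096 0.443 0.425;0.118 -0.11 0.027 0.096 0.443 0.425;0.118 -0.11 0.027 0.096 0.443 0.425;0.118 -0.11 0.027 0.096 0.443 0.425"

```text
time: 18.15
eef_pos: [0.6483, 0.1249, 0.1539]
tcp_rot: [0.69, 0.689, -0.157, -0.157]
contact_force: [0.0, 0.4, 0.5]
opening: 0.801
```

```bash
python3 st.py; python3 - <<'E'
from h import *
d=cap('wrist','w8.png'); i=d['frame'][:,:,::-1]
px=proj(d,[.547,.232,.047]);print(px)
u,v=int(px[0]),int(px[1]); c=i[max(v-45,0):v+45,max(u-60,0):u+60]; c=np.clip((c.astype(float)-10)*1.5,0,255).astype(np.uint8); cv2.imwrite('pics/w8c.png',cv2.resize(c,None,fx=6,fy=6,interpolation=cv2.INTER_CUBIC))
for a,b in((.035,.08),(.08,.12),(.12,.16)):
    P,_,_=region(d,(.53,.234),.02,a,b); 
    if len(P)>20: print(len(P),circ(P,.0145,[.53,.234]))
P,_,_=region(d,(.53,.234),.018,.1,.2);print(np.sort(P[:,2])[-8:] if len(P) else '')
E
```

```text
[0.6483 0.1249 0.1539] [0.   0.41 0.47] [ 0.038 -0.18  -0.002] yaw -0.001
(np.float64(207.58275267738378), np.float64(63.684020737732084))
1202 (array([0.53046922, 0.2362278 ]), np.float64(0.0007646482993493842))
1709 (array([0.53048407, 0.23626678]), np.float64(0.0004251729553682426))
3198 (array([0.53065649, 0.23621094]), np.float64(0.000877665800512117))
[0.17016758 0.17017196 0.17027243 0.17032089 0.17033538 0.17039358
 0.17045946 0.17062168]
```

View pics/w8c.png

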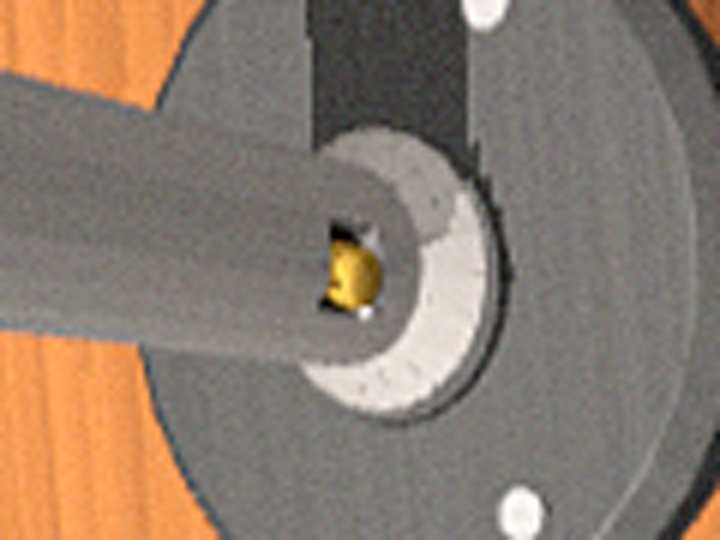

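```bash
python3 - <<'E'
from h import *
d=load('w8'); fr=d['frame'].astype(int); g=(fr[...,0]-fr[...,2]>60); g[:45]=0;g[85:]=0;g[:,:195]=0;g[:,225:]=0
P,u,v=pts(d,g); r=np.hypot(P[:,0]-.5305,P[:,1]-.2362); print(len(P),np.sort(r).round(4)[::6],np.median(P,0),np.arctan2(np.median(P[:,1])-.2362,np.median(P[:,0])-.5305))
z=d['z_map']; print((z[55:75:2,200:218:2]*1000).astype(int))
E
```

```text
66 [0.0127 0.0136 0.0142 0.0146 0.0153 0.0157 0.0164 0.0169 0.0173 0.0176
 0.0178] [0.54566386 0.23198334 0.04941382] -0.271221172152412
[[253 257 261 261 264 265 270 271 273]
 [253 260 261 264 265 265 268 271 274]
 [253 258 258 258 259 266 268 270 275]
 [253 257 257 258 260 264 268 271 274]
 [256 258 258 257 260 263 271 272 273]
 [  0 259 259 258 260 263 270 273 274]
 [258 261 260 261 262 268 273 274 276]
 [260 262 266 269 271 270 274 276 278]
 [262 265 266 269 269 272 275 279 279]
 [265 265 269 272 274 276 278 280 280]]
```

```bash
python3 - <<'E'
from h import *
print(pose([.493,-.2505,.16],down(0)))
E
```

```text
(array([-0.1557, -0.3755,  0.0048]), array([ 5.000e-04, -4.456e-01,  4.000e-04]))
```

jog_arm --commands "0 -0.02 0.05 0 0 0;-0.01 -0.07 0.09 0 -0.2 0;-0.05 -0.13 0.09 0 -0.4457 0;-0.08 -0.19 0.09 0 -0.4457 0;-0.11 -0.25 0.07 0 -0.4457 0;-0.14 -0.31 0.04 0 -0.4457 0;-0.156 -0.375 0.006 0 -0.4457 0;-0.156 -0.375 0.006 0 -0.4457 0;-0.156 -0.375 0.006 0 -0.4457 0;-0.156 -0.375 0.006 0 -0.4457 0" --gripper 100

```text
time: 19.45
eef_pos: [0.4929, -0.2503, 0.1611]
tcp_rot: [0.707, 0.707, -0.001, 0.001]
contact_force: [0.3, 0.6, 1.2]
opening: 1.001
```

```bash
python3 st.py; python3 - <<'E'
from h import *
d=cap('wrist','w9.png')
P,u,v=region(d,(.493,-.25),.06,.06,.082); print(len(P),np.median(P,0)); c,e=circ(P,.009,np.median(P,0)[:2]); print(c,e)
P,u,v=region(d,c,.02,.083,.095); print(len(P),P.mean(0),P.min(0),P.max(0))
E
```

```text
[ 0.4929 -0.2503  0.1611] [0.28 0.61 1.18] [-0.005 -0.02  -0.039] yaw -0.0
158 [ 0.4927982  -0.24302201  0.07183586]
[ 0.49329914 -0.25085743] 0.00019490283678200734
383 [ 0.49324694 -0.24985563  0.08476706] [ 0.48510777 -0.25869932  0.08300258] [ 0.5013196  -0.24153153  0.08679116]
```

View pics/w9.png

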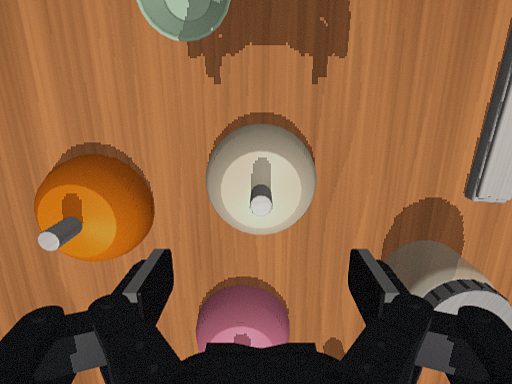

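```bash
python3 - <<'E'
import cv2
cv2.imwrite('pics/w9c.png',cv2.resize(cv2.imread('pics/w9.png')[110:250,180:340],None,fx=3.5,fy=3.5,interpolation=cv2.INTER_CUBIC))
E
```

```text
(no output)
```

View pics/w9c.png

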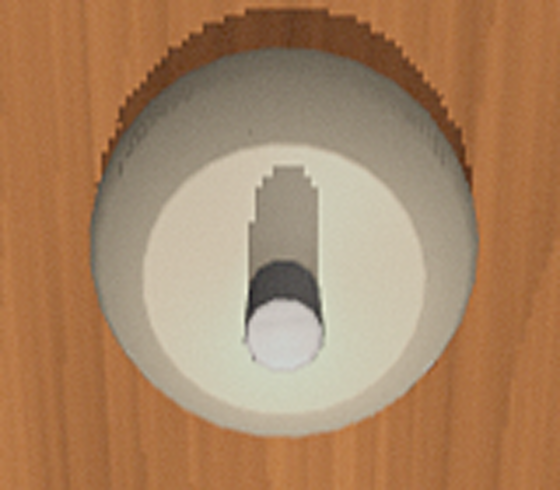

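jog_arm --commands "0 -0.0002 -0.03 0 0 0;0.0004 -0.0002 -0.06 0 0 0;0.0004 -0.0002 -0.08 0 0 0;0.0004 -0.0002 -0.095 0 0 0;0.0004 -0.0002 -0.102 0 0 0;0.0004 -0.0002 -0.102 0 0 0;0.0004 -0.0002 -0.102 0 0 0"

```text
time: 20.38
eef_pos: [0.4932, -0.251, 0.0575]
tcp_rot: [0.707, 0.707, -0.001, -0.0]
contact_force: [0.0, -1.0, 0.2]
opening: 0.999
```

jog_arm --commands "0 0 0.002 0 0 0;0 0 0.002 0 0 0;0 0 0.002 0 0 0;0 0 0.002 0 0 0;0 0 0.002 0 0 0;0 0 0.002 0 0 0;0 0 0.002 0 0 0;0 0 0.002 0 0 0;0 0 0.002 0 0 0;0 0 0.002 0 0 0" --gripper 5 --grip_force 50

```text
time: 21.62
eef_pos: [0.4926, -0.2507, 0.0587]
tcp_rot: [0.707, 0.707, -0.002, -0.001]
contact_force: [-0.5, -0.2, 2.7]
opening: 0.193
```

```bash
python3 st.py
```

```text
[ 0.4926 -0.2507  0.0587] [-0.54 -0.22  2.74] [ 0.037  0.133 -0.005] yaw -0.0
```

jog_arm --commands "0 0 0.04 0 0 0;0 0.01 0.09 0 0 0;0.003 0.04 0.14 0 0 0;0.008 0.09 0.18 0 0 0;0.012 0.15 0.193 0 0 0;0.017 0.21 0.193 0 0 0;0.021 0.27 0.193 0 0 0;0.026 0.33 0.193 0 0 0;0.03 0.385 0.193 0 0 0;0.034 0.435 0.193 0 0 0;0.036 0.465 0.193 0 0 0;0.038 0.4865 0.193 0 0 0;0.038 0.4865 0.193 0 0 0;0.038 0.4865 0.193 0 0 0;0.038 0.4865 0.193 0 0 0"

```text
time: 23.5
eef_pos: [0.5306, 0.2348, 0.2514]
tcp_rot: [0.708, 0.707, -0.002, -0.001]
contact_force: [-0.7, 0.1, -2.3]
opening: 0.194
```

```bash
python3 st.py; python3 - <<'E'
from h import *
d=cap('wrist','w10.png'); e=cap('scene','s10.png')
i=cv2.imread('pics/s10.png')[70:200,230:360]
cv2.imwrite('pics/c10.png',np.hstack([cv2.resize(i,(384,384),interpolation=cv2.INTER_CUBIC),cv2.resize(cv2.imread('pics/w10.png'),(410,308))[0:308] if 0 else cv2.copyMakeBorder(cv2.resize(cv2.imread('pics/w10.png'),(410,308)),0,76,0,0,0)]))
P,u,v=region(e,(.53,.236),.025,.04,.13); print('scene stem',circ(P,.0145,[.53,.236]))
E
```

```text
[0.5306 0.2348 0.2514] [-0.74  0.09 -2.28] [ 0.005 -0.008 -0.036] yaw -0.002
scene stem (array([0.52851371, 0.23479763]), np.float64(0.001430017431319099))
```

View pics/c10.png

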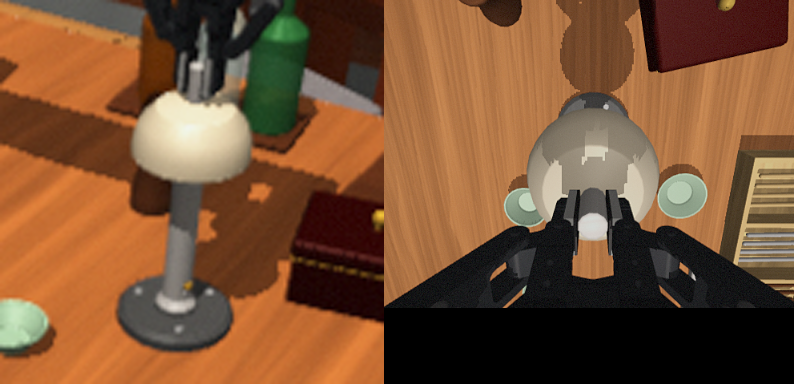

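jog_arm --commands "0 0.001 -0.008 0 0 0;0 0.001 -0.016 0 0 0;0 0.001 -0.022 0 0 0;0 0.001 -0.027 0 0 0;0 0.001 -0.031 0 0 0;0 0.001 -0.031 0 0 0"

```text
time: 24.35
eef_pos: [0.5303, 0.2369, 0.2201]
tcp_rot: [0.707, 0.707, -0.002, -0.002]
contact_force: [0.1, -0.2, -2.9]
opening: 0.199
```

jog_arm --commands "0 0 -0.003 0 0 0;0 0 -0.006 0 0 0;0 0 -0.009 0 0 0;0 0 -0.009 0 0 0"

```text
time: 24.85
eef_pos: [0.5303, 0.2368, 0.2111]
tcp_rot: [0.707, 0.707, -0.002, -0.002]
contact_force: [0.2, 0.5, -2.5]
opening: 0.192
```

jog_arm --commands "0 0 -0.002 0 0 0;0 0 -0.004 0 0 0;0 0 -0.006 0 0 0;0 0 -0.006 0 0 0"

```text
time: 25.35
eef_pos: [0.5304, 0.2368, 0.2052]
tcp_rot: [0.707, 0.707, -0.002, -0.001]
contact_force: [0.3, -0.1, -2.5]
opening: 0.191
```

jog_arm --commands "0 0 -0.0015 0 0 0;0 0 -0.003 0 0 0;0 0 -0.0045 0 0 0;0 0 -0.0045 0 0 0"

```text
time: 25.85
eef_pos: [0.5304, 0.2369, 0.2008]
tcp_rot: [0.707, 0.707, -0.002, -0.001]
contact_force: [0.5, 0.7, -3.0]
opening: 0.188
```

jog_arm --commands "0 0 -0.0005 0 0 0;0 0 -0.001 0 0 0;0 0 -0.001 0 0 0"

```text
time: 26.22
eef_pos: [0.5305, 0.2369, 0.2]
tcp_rot: [0.707, 0.707, -0.002, -0.001]
contact_force: [-0.1, -0.2, -2.1]
opening: 0.195
```

jog_arm --commands "0 0 -0.0005 0 0 0;0 0 -0.001 0 0 0;0 0 -0.001 0 0 0"

```text
time: 26.6
eef_pos: [0.5305, 0.2369, 0.1989]
tcp_rot: [0.707, 0.707, -0.002, -0.001]
contact_force: [0.2, -0.6, -2.2]
opening: 0.193
```

jog_arm --commands "0 0 -0.0003 0 0 0;0 0 -0.0007 0 0 0;0 0 -0.0007 0 0 0"

```text
time: 26.98
eef_pos: [0.5308, 0.237, 0.1987]
tcp_rot: [0.707, 0.707, -0.001, -0.001]
contact_force: [-0.0, -0.6, -0.5]
opening: 0.193
```

jog_arm --commands "0 0 -0.0003 0 0 0;0 0 -0.0006 0 0 0;0 0 -0.0006 0 0 0"

```text
time: 27.35
eef_pos: [0.5309, 0.237, 0.1985]
tcp_rot: [0.707, 0.707, -0.001, -0.001]
contact_force: [-0.3, -0.4, 2.1]
opening: 0.193
```

jog_arm --commands "0 0 0 0 0 0;0 0 0 0 0 0;0 0 0 0 0 0;0 0 0 0 0 0;0 0 0.001 0 0 0" --gripper 80

```text
time: 27.98
eef_pos: [0.5305, 0.2369, 0.1986]
tcp_rot: [0.707, 0.707, -0.002, -0.001]
contact_force: [-0.5, -0.1, -0.4]
opening: 0.799
```

jog_arm --commands "0 0 0.02 0 0 0;0 0 0.05 0 0 0;0 0 0.1 0 0 0;-0.01 -0.03 0.12 0 0 0;-0.02 -0.08 0.12 0 0 0;-0.02 -0.12 0.1 0 0 0;-0.02 -0.12 0.1 0 0 0;-0.02 -0.12 0.1 0 0 0;-0.02 -0.12 0.1 0 0 0"

```text
time: 29.1
eef_pos: [0.5109, 0.1178, 0.2999]
tcp_rot: [0.707, 0.707, -0.001, -0.001]
contact_force: [-0.3, -0.7, -0.8]
opening: 0.799
```

```bash
python3 st.py; python3 - <<'E'
from h import *
d=cap('wrist','w11.png'); e=cap('scene','s11.png'); t=cap('top','t11.png')
i=cv2.imread('pics/s11.png')[90:190,240:340]
cv2.imwrite('pics/c11.png',np.hstack([cv2.resize(i,(384,384),interpolation=cv2.INTER_CUBIC),cv2.copyMakeBorder(cv2.resize(cv2.imread('pics/w11.png'),(410,308)),0,76,0,0,0)]))
for n,q in(('scene',e),('wrist',d)):
  P,u,v=region(q,(.5305,.236),.025,.04,.13)
  if len(P)>50: print(n,'stem',circ(P,.0145,[.53,.236]))
  for a,b in((.225,.237),(.24,.252),(.225,.252)):
    P,u,v=region(q,(.5305,.236),.025,a,b)
    if len(P)>8: print(n,'knob',a,len(P),circ(P,.009,[.53,.236]))
  P,u,v=region(q,(.5305,.236),.02,.2,.3); print('top z',np.sort(P[:,2])[-5:] if len(P) else '')
E
```

```text
[0.5109 0.1178 0.2999] [-0.26 -0.74 -0.85] [-0.014 -0.025 -0.033] yaw 0.001
scene stem (array([0.52846862, 0.23476437]), np.float64(0.0013401088711028073))
scene knob 0.225 18 (array([0.53208194, 0.23499565]), np.float64(0.0034715197027140625))
scene knob 0.225 18 (array([0.53208194, 0.23499565]), np.float64(0.0034715197027140625))
top z [0.2269574  0.22699454 0.22721647 0.22729698 0.22769958]
wrist knob 0.225 184 (array([0.52484382, 0.23358145]), np.float64(0.0037076229663610726))
wrist knob 0.225 184 (array([0.52484382, 0.23358145]), np.float64(0.0037076229663610726))
top z [0.22648217 0.22653825 0.22664407 0.22665797 0.22693964]
```

View pics/c11.png

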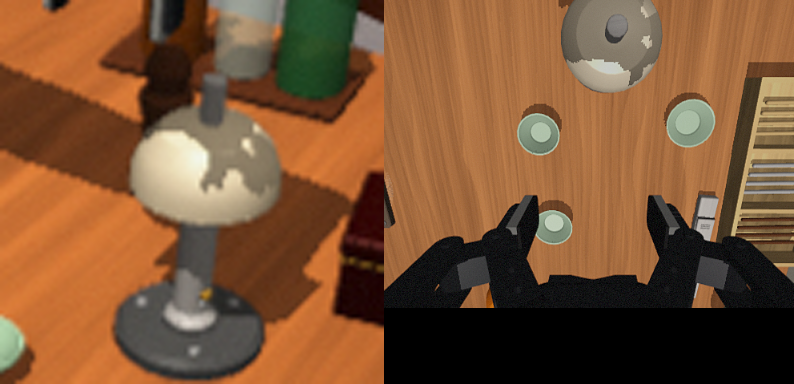

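```bash
python3 - <<'E'
from h import *
for n in('s11','w11'):
  q=load(n)
  for a,b in((.196,.208),(.208,.221)):
    P,u,v=region(q,(.530,.2355),.016,a,b)
    print(n,a,len(P),circ(P,.009,[.53,.236]) if len(P)>8 else '')
  P,u,v=region(q,(.530,.2355),.016,.224,.23); print('top face',P.mean(0),len(P))
E
```

```text
s11 0.196 23 (array([0.52893355, 0.23549305]), np.float64(0.001104945123219695))
s11 0.208 32 (array([0.52917209, 0.2355375 ]), np.float64(0.001502759218643544))
top face [0.53074965 0.23291972 0.2263644 ] 18
w11 0.196 61 (array([0.53094669, 0.23722971]), np.float64(0.00012935339653563304))
w11 0.208 85 (array([0.53094782, 0.2372402 ]), np.float64(0.00014462355674483136))
top face [0.53082983 0.23679514 0.2248879 ] 497
```

```bash
python3 -c "
from h import *
print(ctrl.sign_off())"
```

```text
the job is handed in; nothing more can be done
None
```

The lamp is assembled on its foot and I handed the job in at about 29 s; no verdict was reported.

**What I did:** I found the stem's hole facing about +0.20 rad and the button about −0.27 rad in wrist pictures. I lowered the stem over the stub until it sat on the foot with about 6 N. I then turned it in small steps until the button showed in the hole, and stopped there. The cream shade then went on top, seating at about 4 N, and I opened the gripper and backed away.

**Last checks:**
- **Stem:** it stands upright, within about 1 mm of the stub, with its top at 0.170 m as expected.
- **Button:** depth readings put its tip about 17 mm from the axis, so it is fully out. I took this close-up before setting the shade on. After that only the scene picture shows it, still visible in the hole but at low resolution.
- **Shade:** the knob is upright and about 1 mm off the stem's axis. Its top is at about 0.226 m, as it should be when fully home.
- **Forces and clearance:** no force reading exceeded about 7 N, and the arm is well clear of everything.

**Disagreements:** the scene camera reads positions 1–2 mm off from the wrist camera, within the stated calibration. The first knob fit was poor because I used the wrong height band, and refitting fixed it. After the button first showed, one picture taken at release looked ambiguous; the close-up settled it.

**Not measured:** I did not re-measure the tableware. Nothing was touched on the way, and the three dishes looked undisturbed in the last wrist picture.

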